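# Find the full bead tin by its weight and hold it up

## Robot

A 6-joint arm with a two-finger parallel gripper is mounted at the origin on the work surface. World frame = base frame: x ahead of the robot, y to its left, z up, the work surface at z = 0. Lengths are in m, angles in rad, forces in N, time in s.
With the tool pointing down it reaches from about 0.4 to 0.825 m from the base axis. Payload 7 kg.
Tool frame: the origin (TCP) lies on the centre line of the jaws, within the pads' length; the fingertips stand 14 mm ahead of it and the grasp point (between the pads) lies 5 mm behind it; z points along the fingers, y is the line along which they close (so a half turn about z gives the same grasp; the last joint's range is limited). The gripper opens to 88 mm and grips with 3 to 60 N. Pads are 19 mm wide; open, the fingers measure 130 mm over their backs; the gripper's body (78 mm by 193 mm) begins 47 mm behind the grasp point.
Start: joints at [1.404, 0.359, 0.012, 0, -1.224, -0.288], TCP at [0.297, 0.606, 0.241] pointing down, gripper open.
Joint ranges: [-3.07, 3.07], [-1.43, 2.12], [-1.02, 1.25], [-3.03, 1.67], [-3.05, -0], [-3.03, 3.03]. Speed limits (rad/s): [2.39, 2.39, 3.01, 3.14, 3.14, 3.14].

## Interface

Orientations are given as [roll, pitch, yaw] about the fixed x, y, z axes, in that order (R = Rz(yaw) Ry(pitch) Rx(roll)).
In Python, from station import arm gives the robot as it stands.
- The arm moves only by the tool move_arm, never from a script. Its argument "rows" is a list of rows, each an object with "translation": the shift along the tool's x, y, z in cm, a list of three; "rot": the turn, a rotation vector about the tool's x, y, z in degrees, a list of three; "hand": the closure, from 0 (fully open) to 1 (shut). A call has 1 to 8 rows; each row is the pose to reach, as a shift and turn from the pose commanded when the call began, along the tool's axes at that moment; what a row does not reach only later rows make up. A row lasts 1/12 s, in which the tool goes at most 41.7 mm and 7.16 degrees, less where a joint would pass 70% of its speed; a pose out of reach is approached as far as the arm can. A call with a gripper value outside its range is refused whole. The fingers move at their own pace and stop on an object; "squeeze" is the grip in N (left out, the last holds). Time passes only in rows, so rows that repeat a pose let the fingers close. It gives the time, the measured TCP pose, the force, the opening and the grip force at its end, in the units of the state.
- arm.get_state(): the state, without advancing time (a new reading comes with each control period).
- arm.grab_frame(name): name is "scene" or "top" or "wrist"; returns (picture, depth): 400x640x3 uint8, red, green, blue; 400x640 float32, m along the optical axis (not along the pixel's ray), 0 where there is no reading.
- arm.camera_params(name): a dict with "vfov" (degrees; the focal length in pixels is half the picture's height over the tangent of half this angle, whatever the lens; pixels are square), "cx", "cy" (the principal point, pixels), "k1" (the pictures are not rectified: a ray, as slopes to the right and down, at radius r is drawn at 1 + k1 r^2 times it, then the intrinsics apply), "position" and "orientation" of the camera in the world; the wrist camera has in their place "tool_from_camera" (4x4, takes a point from camera to tool coordinates, whose origin is the TCP and whose axes are the flange's). Camera axes: x right, y down, z forward; pixel columns grow to the right and rows downward; lengths in m; the calibration is good to about 2 mm. A picture is of the moment at which its call begins: read the wrist's pose just before it. camera_params takes no time and is no camera call.
- arm.job_done(): hands the job in; it is judged then, once.
Trained networks look in the newest picture that a camera, given by its name, has taken for a name from the list of things; names that differ only in an ending like _2 or _b are one class to them, and where a whole thing is asked for, a point or a joint stands for the part that bears it (a point fixed in the world has none). Each returns a list of dicts, best first, with "p" (0 to 1); they miss things now and then, are a little off and sometimes report something else, mostly with a low value. They report only what shows in the picture. A call takes as long as a camera call. They do not tell look-alikes from the thing itself.
- arm.search_frame(label, camera): "point" ([x, y, z] in m, in the coordinates of the camera as it stood for that picture, good to about 4 mm: the middle of the surface that is visible of it).
- arm.pinpoint(label, camera): "point" ([x, y, z] in m, in the coordinates of the camera as it stood for that picture, good to about 4 mm: a listed point, or the origin of a listed thing).
The state is a dict: "t": time; "q": joint angles; "qd": joint speeds; "joint_efforts": joint torques, N m; "eef_pos": TCP position; "ee_rot": TCP orientation; "force": force on the tool from outside, world axes, zero at the start; "moment": the same for the moment, N m; "width": finger opening in m; "gripper_force": force on a finger pad.
Only numpy, scipy, OpenCV 4.12 (cv2) and the standard library are available. Lean on these libraries where they do the work, as an engineer would, in place of code of your own. Each camera call takes 0.05 s, during which the arm holds its last target. There are 200 camera calls.

## Task

One of the three identical closed tins in the wooden rack is full of beads, the other two are nearly empty: lift them by their knobs to feel which is the heavy one, setting each light one you lifted gently back, upright, into the compartment it came from. Finish holding the full tin by its knob, level and still in the air over the middle of the white braiding disc, about 10 cm above it: do not put it down or let go. Keep the tins from tipping and leave everything else on the table where it is.

Things in the scene. Friction and masses are not known exactly. Their poses are not given: they have to be found in the camera images.
- tin_a: closed aluminium bead tin, one of three alike, in a rack compartment: body 56 mm diameter, 45 mm high; lid 58 mm diameter, up to 55 mm; on it a dark wooden cylindrical knob, 22 mm diameter, 55 to 83 mm above the underside. Lid and knob are fast. Origin: centre of the underside, z along its axis. Full it weighs about 0.7 kg (0.6 to 0.8), nearly empty 0.18 kg (0.14 to 0.22)
- tin_b: closed aluminium bead tin, one of three alike, in a rack compartment: body 56 mm diameter, 45 mm high; lid 58 mm diameter, up to 55 mm; on it a dark wooden cylindrical knob, 22 mm diameter, 55 to 83 mm above the underside. Lid and knob are fast. Origin: centre of the underside, z along its axis. Full it weighs about 0.7 kg (0.6 to 0.8), nearly empty 0.18 kg (0.14 to 0.22)
- tin_c: closed aluminium bead tin, one of three alike, in a rack compartment: body 56 mm diameter, 45 mm high; lid 58 mm diameter, up to 55 mm; on it a dark wooden cylindrical knob, 22 mm diameter, 55 to 83 mm above the underside. Lid and knob are fast. Origin: centre of the underside, z along its axis. Full it weighs about 0.7 kg (0.6 to 0.8), nearly empty 0.18 kg (0.14 to 0.22)
- rack: wooden rack fixed to the table, an open tray with three compartments in a row along its y: 84 mm (x) by 240 mm (y), 24 mm high, walls and dividers 5 mm thick, floor 5 mm thick. Origin at the centre of its underside; compartment centres at y = -77.5, 0 and +77.5 mm, each about 74 by 73 mm inside
- disc: white foam braiding disc with a notched rim, fixed flat on the table: 150 mm diameter, 12 mm thick, a grey centre hole and three white-headed pins that stand up 11 mm above it. Origin at the centre of its underside
- spool_gold: bystander: gold thread spool, 44 mm diameter, 45 mm high, standing; origin under its centre
- spool_brown: bystander: dark brown thread spool, 44 mm diameter, 45 mm high, standing; origin under its centre
- dish: bystander: blue ceramic dish with beads, 96 mm diameter, 22 mm high; origin under its centre
- pliers: bystander: small pliers with orange grips lying along their x, 135 mm long, 56 mm wide, 12 mm high; origin under their middle
- glue: bystander: white glue bottle with a red cap, 36 mm diameter, 110 mm high, standing; origin under its centre
- bead_jar: bystander: amber glass jar with an aluminium lid, 44 mm diameter, 50 mm high, standing; origin under its centre
There are look-alikes about, which are no part of the job. What is shaped like the tin_b but blue or red is not meant.

How it is judged:
By the outcome, as a careful person would: the job done as asked, in the order asked, and still so for the second after the job is handed in, while the arm keeps its last pose, push and grip.
It also fails if it takes over 72 s, if anything falls off the work surface, if the arm or the gripper's body presses on something with over 40 N, if the wrist force passes 120 N, or if a joint passes its speed limit or range.

## Working session

There is one attempt and no reset: what is moved stays moved. The work goes in short steps, Python scripts to look and compute and a tool call to move; the robot and the scene stay as the last step left them, time stands still between calls to the robot, and variables do not carry over. Pictures are saved under pics/ and viewed, at most 10 in all, crops included, and the job is handed in when it is done.

Besides the shell and the picture viewer there is one more tool, called after ">>>" as a command line: name --argument value ..., lists and objects as JSON in quotes. move_arm: Moves the arm, as the interface text tells. Its arguments: {"type":"object","properties":{"rows":{"type":"array","items":{"type":"object","properties":{"translation":{"type":"array","items":{"type":"number"}},"rot":{"type":"array","items":{"type":"number"}},"hand":{"type":"number"}}}},"squeeze":{"type":"number"}},"required":["rows"]}

```bash
mkdir -p pics; cat > h.py <<'E'
import numpy as np, cv2
from scipy.spatial.transform import Rotation as R
from station import arm
def pose(name):
    p=arm.camera_params(name)
    if 'position' in p:
        o=np.array(p['orientation'],float)
        M=o if o.shape==(3,3) else R.from_euler('xyz',o).as_matrix()
        return M,np.array(p['position'])
    s=arm.get_state(); T=np.array(p['tool_from_camera'])
    W=R.from_euler('xyz',s['ee_rot']).as_matrix()
    return W@T[:3,:3], W@T[:3,3]+np.array(s['eef_pos'])
def towld(name,pt):
    M,t=pose(name); return M@np.array(pt)+t
def K(name):
    p=arm.camera_params(name); f=200/np.tan(np.radians(p['vfov'])/2)
    return f,p['cx'],p['cy'],p['k1']
def pix(name,w):
    M,t=pose(name); c=M.T@(np.array(w)-t); f,cx,cy,k=K(name)
    s=c[:2]/c[2]; s=s*(1+k*(s@s)); return np.round([cx+f*s[0],cy+f*s[1]])
def cloud(name,d):
    f,cx,cy,k=K(name); v,u=np.mgrid[:400,:640]
    X=(u-cx)/f;Y=(v-cy)/f; x,y=X.copy(),Y.copy()
    for _ in range(10):
        g=1+k*(x*x+y*y); x,y=X/g,Y/g
    M,t=pose(name); P=np.stack([x*d,y*d,d],-1)@M.T+t; P[d<=0]=np.nan; return P
E
python3 - <<'E'
from h import *
print(arm.camera_params('top'),arm.camera_params('wrist'),arm.get_state())
for n in ['top','scene']:
    im,d=arm.grab_frame(n); cv2.imwrite(f'pics/{n}0.png',im[:,:,::-1]); np.save(n+'.npy',d); np.save(n+'im.npy',im)
    for l in ['tin_a','rack','disc','spool_gold','glue','dish','bead_jar','spool_brown','pliers']:
        for r in arm.pinpoint(l,n)[:6]:
            w=towld(n,r['point']); print(n,l,round(r['p'],2),w.round(3),pix(n,w))
E
```

```text
{'vfov': 45.813198319049604, 'cx': 302.8164733445049, 'cy': 199.30182391248545, 'k1': -0.030004460321433755, 'position': array([0.34347477, 0.0196429 , 1.23967599]), 'orientation': array([-2.95780343,  0.00959604, -1.58617586])} {'vfov': 69.47064801287988, 'cx': 312.62904875837387, 'cy': 197.5517128286765, 'k1': -0.05376047906816756, 'tool_from_camera': array([[-5.58969924e-04, -9.51596681e-01, -3.07349060e-01,
         8.33881513e-02],
       [ 9.99999823e-01, -5.94805131e-04,  2.29210507e-05,
         1.14391429e-04],
       [-2.04624394e-04, -3.07348993e-01,  9.51596845e-01,
        -1.44102345e-01],
       [ 0.00000000e+00,  0.00000000e+00,  0.00000000e+00,
         1.00000000e+00]])} {'t': 0.0, 'q': array([ 1.40410243e+00,  3.59376926e-01,  1.10693043e-02, -3.29240237e-04,
       -1.22410283e+00, -2.88136151e-01]), 'qd': array([ 0.00108517,  0.00028715, -0.00113797, -0.00068264, -0.00108947,
       -0.00095641]), 'joint_efforts': array([ 2.79076034e-03, -5.82726574e+01,  2.93047732e+01,  6.99658647e+00,
        6.97416253e-03, -1.46059956e-04]), 'eef_pos': array([0.29633757, 0.6
[... 1274 characters left out ...]
0.111 0.004] [340. 232.]
scene tin_a 0.61 [0.523 0.224 0.002] [392. 212.]
scene rack 0.66 [ 0.521  0.147 -0.004] [365. 208.]
scene disc 0.93 [ 0.532 -0.135 -0.002] [271. 190.]
scene disc 0.52 [ 0.367 -0.048 -0.004] [317. 167.]
scene spool_gold 0.72 [ 0.369 -0.046 -0.005] [318. 167.]
scene glue 0.83 [ 0.667  0.427 -0.002] [469. 271.]
scene glue 0.51 [0.422 0.448 0.   ] [480. 207.]
scene dish 0.9 [ 0.733 -0.215 -0.001] [212. 228.]
scene dish 0.4 [ 0.765  0.017 -0.003] [288. 258.]
scene bead_jar 0.9 [ 0.42   0.445 -0.002] [478. 207.]
scene spool_brown 0.74 [ 0.762  0.017 -0.003] [288. 258.]
scene pliers 0.48 [ 0.423 -0.399 -0.003] [215. 157.]
scene pliers 0.43 [ 0.518  0.151 -0.004] [366. 207.]
```

```bash
python3 - <<'E'
from h import *
im=np.load('topim.npy'); d=np.load('top.npy'); P=cloud('top',d)
c=im[110:310,130:420]; cv2.imwrite('pics/crop0.png',cv2.resize(c,None,fx=2.7,fy=2.7,interpolation=cv2.INTER_CUBIC)[:,:,::-1])
for x,y in [(.518,.066),(.516,.15),(.525,.225),(.414,.148),(.392,.237),(.642,.103)]:
    D=np.hypot(P[...,0]-x,P[...,1]-y)
    k=(D<.04)&(P[...,2]>.072)&(P[...,2]<.1); l=(D<.04)&(P[...,2]>.045)&(P[...,2]<.066)
    mm=lambda k:((P[k].min(0)+P[k].max(0))/2).round(4)
    print((x,y),k.sum(),P[k].mean(0).round(4),'lid',l.sum(),mm(l),'size',np.ptp(P[l],0).round(3),np.median(P[l][:,2]).round(3))
z=P[...,2]; m=(z>.018)&(z<.03)&(abs(P[...,0]-.52)<.07)&(abs(P[...,1]-.15)<.15)
print('rack',cv2.minAreaRect((P[m][:,:2]*1000).astype(np.float32)))
m=(z>.008)&(z<.016)&(np.hypot(P[...,0]-.53,P[...,1]+.134)<.09)
print('disc',cv2.minEnclosingCircle((P[m][:,:2]*1000).astype(np.float32)),m.sum())
E
```

```text
(0.518, 0.066) 66 [0.5162 0.0688 0.0879] lid 339 [0.5161 0.0682 0.0556] size [0.057 0.056 0.021] 0.06
(0.516, 0.15) 68 [0.5147 0.1532 0.0875] lid 334 [0.5146 0.1539 0.0557] size [0.056 0.056 0.02 ] 0.06
(0.525, 0.225) 68 [0.5211 0.2226 0.0874] lid 343 [0.5215 0.2242 0.0556] size [0.056 0.058 0.021] 0.06
(0.414, 0.148) 63 [0.4115 0.1433 0.0829] lid 358 [0.4121 0.144  0.0557] size [0.055 0.055 0.017] 0.056
(0.392, 0.237) 68 [0.3895 0.2387 0.0828] lid 357 [0.3889 0.2387 0.0554] size [0.055 0.055 0.019] 0.056
(0.642, 0.103) 65 [0.6398 0.1049 0.082 ] lid 318 [0.6408 0.1048 0.0557] size [0.057 0.055 0.02 ] 0.055
rack ((518.7701416015625, 150.49188232421875), (240.66650390625, 85.01478576660156), 89.97286224365234)
disc ((535.9732666015625, -131.1304931640625), 77.6392822265625) 2205
```

View pics/crop0.png

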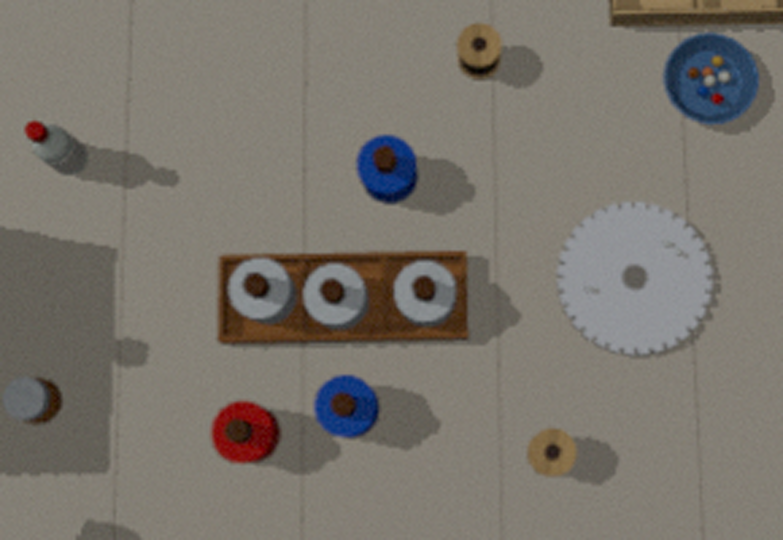

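The crop shows the three aluminium tins in the rack at crop px (258,288), (334,293) and (425,290). The look-alikes outside it are blue at (386,165) and (346,405), and red at (245,430). I'll go for the rack tins only. Their knob tops measure 0.088 m, which fits standing on the 5 mm rack floor. I'm starting with the leftmost one, closing along world x to clear the neighbouring knobs.

>>> move_arm --rows '[{"translation":[37,24.5,7],"rot":[0,0,63.9],"hand":0},{"translation":[37,24.5,7],"rot":[0,0,63.9],"hand":0},{"translation":[37,24.5,7],"rot":[0,0,63.9],"hand":0},{"translation":[37,24.5,7],"rot":[0,0,63.9],"hand":0},{"translation":[37,24.5,7],"rot":[0,0,63.9],"hand":0},{"translation":[37,24.5,7],"rot":[0,0,63.9],"hand":0},{"translation":[37,24.5,7],"rot":[0,0,63.9],"hand":0},{"translation":[37,24.5,7],"rot":[0,0,63.9],"hand":0}]' --squeeze 30

```text
t: 1.67
eef_pos: [0.4639, 0.3207, 0.1887]
ee_rot: [-3.141, 0.001, -1.461]
force: [1.7, 0.7, -0.8]
width: 0.0877
gripper_force: 0.0
```

>>> move_arm --rows '[{"translation":[10,-4.3,1.8],"rot":[0,0,6.5],"hand":0},{"translation":[10,-4.3,1.8],"rot":[0,0,6.5],"hand":0},{"translation":[10,-4.3,1.8],"rot":[0,0,6.5],"hand":0},{"translation":[10,-4.3,1.8],"rot":[0,0,6.5],"hand":0},{"translation":[10,-4.3,1.8],"rot":[0,0,6.5],"hand":0}]'

```text
t: 2.08
eef_pos: [0.5181, 0.2265, 0.1704]
ee_rot: [3.141, -0.0, -1.571]
force: [0.1, -0.3, -0.7]
width: 0.0877
gripper_force: 0.0
```

```bash
cat > look.py <<'E'
from h import *
import sys
s=arm.get_state(); im,d=arm.grab_frame('wrist'); P=cloud('wrist',d)
print(s['t'],np.round(s['eef_pos'],4),np.round(s['ee_rot'],4),np.round(s['force'],2))
if len(sys.argv)>1: cv2.imwrite(f'pics/{sys.argv[1]}.png',im[:,:,::-1])
for x,y in [(.516,.0685),(.5148,.1535),(.5213,.2235)]:
    D=np.hypot(P[...,0]-x,P[...,1]-y)
    k=(D<.025)&(P[...,2]>.08)&(P[...,2]<.1); l=(D<.036)&(P[...,2]>.056)&(P[...,2]<.066)
    if k.sum()<50: continue
    f=lambda k:np.round(cv2.minEnclosingCircle((P[k][:,:2]*1000).astype(np.float32))[0]+(cv2.minEnclosingCircle((P[k][:,:2]*1000).astype(np.float32))[1],),1)
    print((x,y),'knob',f(k),P[k].mean(0).round(4),'lid',f(l) if l.sum()>9 else 0)
E
python3 look.py w1
```

```text
2.0833 [0.5181 0.2265 0.1704] [ 3.1413e+00 -4.0000e-04 -1.5712e+00] [ 0.09 -0.3  -0.65]
(0.516, 0.0685) knob [517.4  73.2  10. ] [0.5175 0.0768 0.0869] lid [517.4  70.5  28.7]
(0.5148, 0.1535) knob [516.  154.1  10.9] [0.5161 0.1541 0.088 ] lid [516.1 154.2  28.9]
(0.5213, 0.2235) knob [522.9 224.1  10.9] [0.5227 0.2231 0.0877] lid [522.8 224.6  29. ]
```

View pics/w1.png

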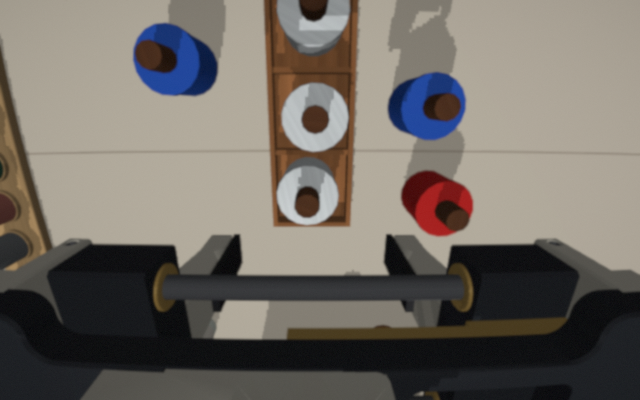

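The wrist image shows the near tin's knob at px (308,203), the middle at (315,118) and the far at (313,8), with blue and red ones to the sides, outside the rack. Descending on the near tin.

>>> move_arm --rows '[{"translation":[0.2,-0.45,3],"hand":0},{"translation":[0.2,-0.45,6],"hand":0},{"translation":[0.2,-0.45,8],"hand":0},{"translation":[0.2,-0.45,9.1],"hand":0},{"translation":[0.2,-0.45,9.1],"hand":0},{"translation":[0.2,-0.45,9.1],"hand":0.8},{"translation":[0.2,-0.45,9.1],"hand":0.8},{"translation":[0.2,-0.45,9.1],"hand":0.8}]'

```text
validation failed for argument at $.ro...
```

>>> move_arm --rows '[{"translation":[0,0,0],"hand":0.9},{"translation":[0,0,0],"hand":0.9},{"translation":[0,0,0],"hand":0.9},{"translation":[0,0,0],"hand":0.9},{"translation":[0,0,0],"hand":0.9},{"translation":[0,0,0],"hand":0.9}]'

```text
validation failed for argument at $.ro...
```

Rot is required.

>>> move_arm --rows '[{"translation":[0.2,-0.45,3],"rot":[0,0,0],"hand":0},{"translation":[0.2,-0.45,6],"rot":[0,0,0],"hand":0},{"translation":[0.2,-0.45,8],"rot":[0,0,0],"hand":0},{"translation":[0.2,-0.45,9.1],"rot":[0,0,0],"hand":0},{"translation":[0.2,-0.45,9.1],"rot":[0,0,0],"hand":0},{"translation":[0.2,-0.45,9.1],"rot":[0,0,0],"hand":0.6},{"translation":[0.2,-0.45,9.1],"rot":[0,0,0],"hand":0.6},{"translation":[0.2,-0.45,9.1],"rot":[0,0,0],"hand":0.6}]'

```text
t: 2.8
eef_pos: [0.5228, 0.2271, 0.0812]
ee_rot: [-3.139, 0.002, -1.567]
force: [-1.0, -0.1, 0.3]
width: 0.0733
gripper_force: 0.0
```

>>> move_arm --rows '[{"translation":[0.1,0,0.1],"rot":[0,0,0],"hand":0.6},{"translation":[0.1,0,0.1],"rot":[0,0,0],"hand":0.6},{"translation":[0.1,0,0.1],"rot":[0,0,0],"hand":0.6},{"translation":[0.1,0,0.1],"rot":[0,0,0],"hand":0.6}]'

```text
t: 3.13
eef_pos: [0.5222, 0.2251, 0.079]
ee_rot: [-3.141, 0.0, -1.568]
force: [0.1, -0.0, 0.6]
width: 0.0466
gripper_force: 0.0
```

Well aligned (x 0.5222 against 0.5225, y 0.2251 against 0.2242). Closing.

>>> move_arm --rows '[{"translation":[0,0,0],"rot":[0,0,0],"hand":1},{"translation":[0,0,0],"rot":[0,0,0],"hand":1},{"translation":[0,0,0],"rot":[0,0,0],"hand":1},{"translation":[0,0,0],"rot":[0,0,0],"hand":1},{"translation":[0,0,0],"rot":[0,0,0],"hand":1},{"translation":[0,0,0],"rot":[0,0,0],"hand":1},{"translation":[0,0,0],"rot":[0,0,0],"hand":1}]' --squeeze 30

```text
t: 3.72
eef_pos: [0.5221, 0.2251, 0.0786]
ee_rot: [3.142, -0.0, -1.568]
force: [0.2, 0.6, -0.7]
width: 0.0211
gripper_force: 30.0
```

Gripped. Lifting 3 cm straight up, slowly, then feeling the weight.

>>> move_arm --rows '[{"translation":[0,0,-0.5],"rot":[0,0,0],"hand":1},{"translation":[0,0,-1.2],"rot":[0,0,0],"hand":1},{"translation":[0,0,-2],"rot":[0,0,0],"hand":1},{"translation":[0,0,-2.6],"rot":[0,0,0],"hand":1},{"translation":[0,0,-3],"rot":[0,0,0],"hand":1},{"translation":[0,0,-3],"rot":[0,0,0],"hand":1},{"translation":[0,0,-3],"rot":[0,0,0],"hand":1},{"translation":[0,0,-3],"rot":[0,0,0],"hand":1}]'

```text
t: 4.38
eef_pos: [0.5219, 0.225, 0.1085]
ee_rot: [3.141, -0.0, -1.568]
force: [0.0, -0.2, -1.2]
width: 0.0213
gripper_force: 30.0
```

>>> move_arm --rows '[{"translation":[0,0,0],"rot":[0,0,0],"hand":1},{"translation":[0,0,0],"rot":[0,0,0],"hand":1},{"translation":[0,0,0],"rot":[0,0,0],"hand":1}]'

```text
t: 4.63
eef_pos: [0.5219, 0.225, 0.1083]
ee_rot: [3.141, -0.0, -1.568]
force: [-0.9, -0.1, -1.9]
width: 0.0211
gripper_force: 30.0
```

The pull is about 1.5 N, against about 7 N for the full tin, so this one is light. Setting it back gently.

>>> move_arm --rows '[{"translation":[0,0,0.8],"rot":[0,0,0],"hand":1},{"translation":[0,0,1.6],"rot":[0,0,0],"hand":1},{"translation":[0,0,2.2],"rot":[0,0,0],"hand":1},{"translation":[0,0,2.6],"rot":[0,0,0],"hand":1},{"translation":[0,0,2.8],"rot":[0,0,0],"hand":1},{"translation":[0,0,2.95],"rot":[0,0,0],"hand":1},{"translation":[0,0,3.0],"rot":[0,0,0],"hand":1},{"translation":[0,0,3.0],"rot":[0,0,0],"hand":1}]'

```text
t: 5.3
eef_pos: [0.5222, 0.2252, 0.0787]
ee_rot: [-3.141, 0.0, -1.568]
force: [-1.0, -0.6, -2.1]
width: 0.021
gripper_force: 30.0
```

>>> move_arm --rows '[{"translation":[0,0,0],"rot":[0,0,0],"hand":1},{"translation":[0,0,0],"rot":[0,0,0],"hand":1},{"translation":[0,0,0],"rot":[0,0,0],"hand":0.55},{"translation":[0,0,0],"rot":[0,0,0],"hand":0.55},{"translation":[0,0,0],"rot":[0,0,0],"hand":0.55},{"translation":[0,0,0],"rot":[0,0,0],"hand":0.55}]'

```text
t: 5.8
eef_pos: [0.5222, 0.2252, 0.0789]
ee_rot: [-3.141, 0.0, -1.568]
force: [0.4, 0.9, -0.3]
width: 0.0379
gripper_force: 0.0
```

Released. Rising, then moving to the middle tin.

>>> move_arm --rows '[{"translation":[0,0,-1.5],"rot":[0,0,0],"hand":0.3},{"translation":[0,0,-4],"rot":[0,0,0],"hand":0.3},{"translation":[0,0,-7],"rot":[0,0,0],"hand":0.3},{"translation":[2,0.6,-8],"rot":[0,0,0],"hand":0.3},{"translation":[5,0.6,-8],"rot":[0,0,0],"hand":0.3},{"translation":[7.1,0.6,-8],"rot":[0,0,0],"hand":0.3},{"translation":[7.1,0.6,-8],"rot":[0,0,0],"hand":0.3},{"translation":[7.1,0.6,-8],"rot":[0,0,0],"hand":0.3}]'

```text
t: 6.47
eef_pos: [0.5163, 0.1533, 0.1591]
ee_rot: [-3.141, 0.0, -1.57]
force: [1.1, 0.4, 0.4]
width: 0.061
gripper_force: 0.0
```

```bash
python3 look.py w2
```

```text
6.4667 [0.5163 0.1533 0.1591] [-3.1409e+00  5.0000e-04 -1.5698e+00] [1.13 0.36 0.4 ]
(0.516, 0.0685) knob [517.8  69.   10.7] [0.5178 0.069  0.0877] lid [517.8  68.8  29. ]
(0.5148, 0.1535) knob [516.4 153.5  10.9] [0.5164 0.1522 0.0872] lid [516.3 153.6  29. ]
```

View pics/w2.png

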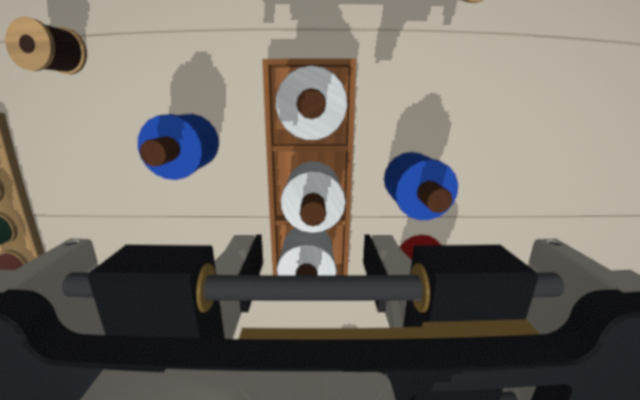

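The first tin stands upright in its compartment (about (307,265)). The middle knob at (313,208) lies straight under the jaws, and the far one is at (311,103). Descending 8 cm on the middle tin.

>>> move_arm --rows '[{"translation":[0,0,3],"rot":[0,0,0],"hand":0.3},{"translation":[0,0,5.5],"rot":[0,0,0],"hand":0.3},{"translation":[0,0,7.2],"rot":[0,0,0],"hand":0.3},{"translation":[0,0,8],"rot":[0,0,0],"hand":0.3},{"translation":[0,0,8],"rot":[0,0,0],"hand":0.4},{"translation":[0,0,8],"rot":[0,0,0],"hand":0.4},{"translation":[0,0,8],"rot":[0,0,0],"hand":0.4}]'

```text
t: 7.1
eef_pos: [0.5171, 0.1549, 0.0797]
ee_rot: [-3.14, 0.001, -1.568]
force: [-0.1, 0.1, -0.0]
width: 0.053
gripper_force: 0.0
```

>>> move_arm --rows '[{"translation":[0,0,0],"rot":[0,0,0],"hand":1},{"translation":[0,0,0],"rot":[0,0,0],"hand":1},{"translation":[0,0,0],"rot":[0,0,0],"hand":1},{"translation":[0,0,0],"rot":[0,0,0],"hand":1},{"translation":[0,0,0],"rot":[0,0,0],"hand":1},{"translation":[0,0,0],"rot":[0,0,0],"hand":1},{"translation":[0,0,0],"rot":[0,0,0],"hand":1}]'

```text
t: 7.68
eef_pos: [0.5165, 0.1541, 0.0789]
ee_rot: [-3.141, 0.0, -1.568]
force: [0.3, -0.5, 2.0]
width: 0.0211
gripper_force: 30.0
```

>>> move_arm --rows '[{"translation":[0,0,-0.5],"rot":[0,0,0],"hand":1},{"translation":[0,0,-1.2],"rot":[0,0,0],"hand":1},{"translation":[0,0,-2],"rot":[0,0,0],"hand":1},{"translation":[0,0,-2.6],"rot":[0,0,0],"hand":1},{"translation":[0,0,-3],"rot":[0,0,0],"hand":1},{"translation":[0,0,-3],"rot":[0,0,0],"hand":1},{"translation":[0,0,-3],"rot":[0,0,0],"hand":1},{"translation":[0,0,-3],"rot":[0,0,0],"hand":1}]' --squeeze 45

```text
t: 8.35
eef_pos: [0.516, 0.154, 0.1084]
ee_rot: [3.141, -0.0, -1.568]
force: [0.0, -0.3, -6.6]
width: 0.0208
gripper_force: 45.0
```

>>> move_arm --rows '[{"translation":[0,0,0],"rot":[0,0,0],"hand":1},{"translation":[0,0,0],"rot":[0,0,0],"hand":1},{"translation":[0,0,0],"rot":[0,0,0],"hand":1}]'

```text
t: 8.6
eef_pos: [0.5161, 0.154, 0.1083]
ee_rot: [3.141, -0.0, -1.568]
force: [0.1, -0.1, -7.0]
width: 0.0209
gripper_force: 45.0
```

About 7 N: this is the full one. Lifting clear of the rack and carrying it towards the disc.

>>> move_arm --rows '[{"translation":[0,0,-1],"rot":[0,0,0],"hand":1},{"translation":[0,0,-2.5],"rot":[0,0,0],"hand":1},{"translation":[0,0,-4.5],"rot":[0,0,0],"hand":1},{"translation":[0,0,-6.5],"rot":[0,0,0],"hand":1},{"translation":[0.5,0,-7.5],"rot":[0,0,0],"hand":1},{"translation":[1.5,-0.1,-7.8],"rot":[0,0,0],"hand":1},{"translation":[3.5,-0.2,-7.8],"rot":[0,0,0],"hand":1},{"translation":[6,-0.4,-7.8],"rot":[0,0,0],"hand":1}]'

```text
t: 9.27
eef_pos: [0.5199, 0.0936, 0.1863]
ee_rot: [3.141, 0.0, -1.567]
force: [0.2, -0.1, -7.6]
width: 0.0213
gripper_force: 45.0
```

>>> move_arm --rows '[{"translation":[2.5,-0.2,0],"rot":[0,0,0],"hand":1},{"translation":[5,-0.3,0],"rot":[0,0,0],"hand":1},{"translation":[7.5,-0.5,0],"rot":[0,0,0],"hand":1},{"translation":[10,-0.6,0],"rot":[0,0,0],"hand":1},{"translation":[12,-0.8,0],"rot":[0,0,0],"hand":1},{"translation":[13,-0.9,0],"rot":[0,0,0],"hand":1},{"translation":[13.5,-0.9,0],"rot":[0,0,0],"hand":1},{"translation":[13.5,-0.9,0],"rot":[0,0,0],"hand":1}]'

```text
t: 9.93
eef_pos: [0.5291, -0.042, 0.186]
ee_rot: [3.14, -0.0, -1.57]
force: [-0.0, 0.3, -6.8]
width: 0.0209
gripper_force: 45.0
```

```bash
python3 - <<'E'
from h import *
im,d=arm.grab_frame('wrist'); cv2.imwrite('pics/w3.png',im[:,:,::-1])
s=arm.get_state();print(s['t'],np.round(s['eef_pos'],4),np.round(s['ee_rot'],4),s['force'])
for r in arm.pinpoint('disc','wrist')[:2]: print('disc',r['p'],towld('wrist',r['point']).round(4))
P=cloud('wrist',d); g=im.mean(2)
D=np.hypot(P[...,0]-.533,P[...,1]+.133); m=(P[...,2]>.008)&(P[...,2]<.018)&(D<.09)
Q=P[m][:,:2]
if len(Q)>100:
    h=cv2.convexHull((Q*1000).astype(np.float32))[:,0]; A=np.c_[2*h,np.ones(len(h))]; c=np.linalg.lstsq(A,(h**2).sum(1),rcond=None)[0]; print('fit',c[:2],np.sqrt(c[2]+c[:2]@c[:2]),m.sum(), np.ptp(h,0))
E
```

```text
9.9833 [ 0.5294 -0.0413  0.1861] [ 3.1408  0.     -1.5695] [-0.2677196  -0.05686226 -6.32019991]
disc 0.85 [ 0.5361 -0.1385  0.0016]
fit [ 535.00197848 -132.12855872] 75.02083271782851 16031 [149.97897 150.05641]
```

View pics/w3.png

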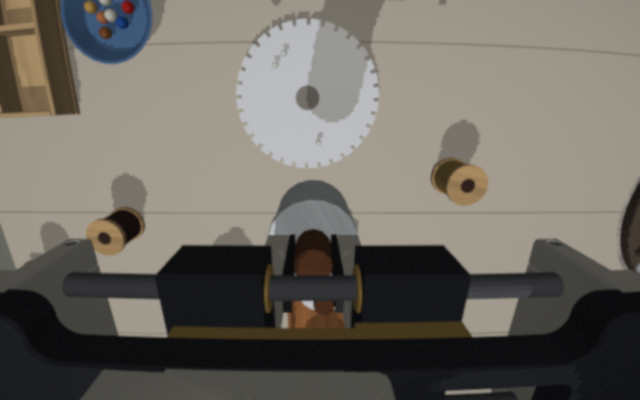

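The image shows the tin level in the jaws (313,215) and the disc at (307,95). The circle fit gives radius 75.0 mm and centre (0.535, -0.132). Remaining shift is 9.05 cm along tool x and -0.6 cm along y.

>>> move_arm --rows '[{"translation":[1,-0.1,0],"rot":[0,0,0],"hand":1},{"translation":[3,-0.2,0],"rot":[0,0,0],"hand":1},{"translation":[5,-0.4,0],"rot":[0,0,0],"hand":1},{"translation":[7,-0.5,0],"rot":[0,0,0],"hand":1},{"translation":[8.3,-0.6,0],"rot":[0,0,0],"hand":1},{"translation":[9,-0.6,0],"rot":[0,0,0],"hand":1},{"translation":[9,-0.6,0],"rot":[0,0,0],"hand":1},{"translation":[9,-0.6,0],"rot":[0,0,0],"hand":1}]'

```text
t: 10.7
eef_pos: [0.536, -0.1305, 0.1865]
ee_rot: [3.141, 0.0, -1.568]
force: [-0.5, 0.4, -7.0]
width: 0.0207
gripper_force: 45.0
```

>>> move_arm --rows '[{"translation":[0,0,0],"rot":[0,0,0],"hand":1},{"translation":[0,0,0],"rot":[0,0,0],"hand":1},{"translation":[0,0,0],"rot":[0,0,0],"hand":1},{"translation":[0,0,0],"rot":[0,0,0],"hand":1},{"translation":[0,0,0],"rot":[0,0,0],"hand":1},{"translation":[0,0,0],"rot":[0,0,0],"hand":1}]'

```text
t: 11.2
eef_pos: [0.536, -0.1306, 0.1867]
ee_rot: [-3.141, 0.0, -1.568]
force: [0.7, -0.1, -6.8]
width: 0.0209
gripper_force: 45.0
```

```bash
python3 - <<'E'
from h import *
im,d=arm.grab_frame('scene'); cv2.imwrite('pics/s2.png',im[50:350,100:500,::-1].repeat(2,0).repeat(2,1))
s=arm.get_state();print(s['t'],np.round(s['eef_pos'],4),np.round(s['ee_rot'],4),s['force'],np.abs(s['qd']).max())
for r in arm.pinpoint('tin_a','scene')[:7]: print(round(r['p'],2),towld('scene',r['point']).round(3))
P=cloud('scene',d); D=np.hypot(P[...,0]-.535,P[...,1]+.132); m=(D<.036)&(P[...,2]>.09)&(P[...,2]<.165)
print('tin z range',np.percentile(P[m][:,2],[1,99]),'x,y',np.percentile(P[m][:,:2],[1,99],axis=0))
E
```

```text
11.25 [ 0.536  -0.1307  0.1867] [-3.1415  0.     -1.568 ] [ 0.27905619  0.01779081 -6.47435255] 0.001704388505434494
0.95 [ 0.535 -0.136  0.109]
0.91 [ 0.516  0.069 -0.001]
0.89 [0.413 0.144 0.002]
0.76 [ 0.641  0.107 -0.   ]
0.69 [0.392 0.237 0.001]
0.52 [ 0.372 -0.045 -0.001]
tin z range [0.1125409  0.16476355] x,y [[ 0.53007727 -0.15174797]
 [ 0.56694599 -0.10352126]]
```

View pics/s2.png

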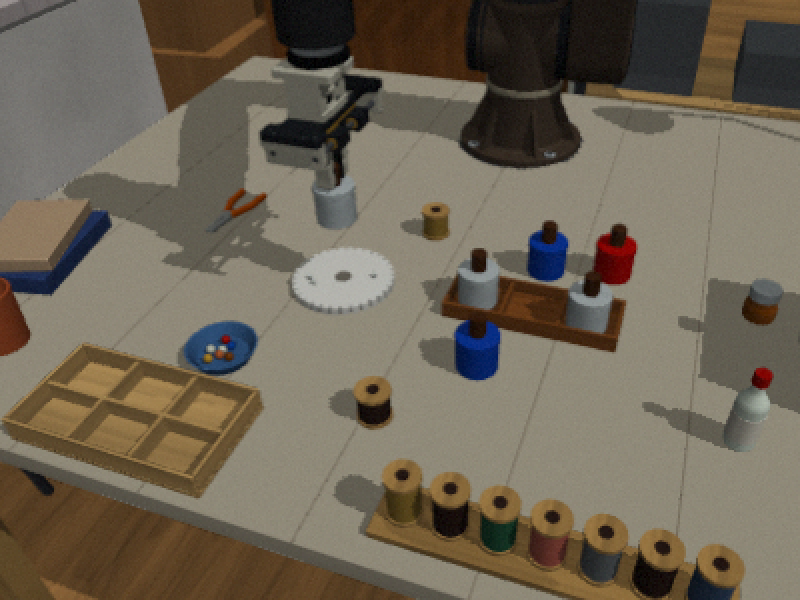

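The tin hangs level at (335,203) over the disc, with its underside at 0.1125 m, about 10 cm above the disc. The light tin stands upright in its compartment at (590,305), and everything else is where it was. Handing in.

```bash
python3 -c "
from station import arm
print(arm.job_done())"
```

```text
the job is handed in; nothing more can be done
None
```

I handed the job in at about 11 s with the full tin, which was in the middle compartment, held by its knob level and still about 10 cm above the centre of the disc; the one light tin I lifted is back upright in its own compartment, and I never needed to lift the third.

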